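# Knock a wedged carrier free of its track

### The job

The carrier with the round post is wedged under the lips of the aluminium track. Pick up the wooden block, and with the block knock that carrier along the track into the open gate at its middle, without touching it with the gripper while it is under the lips; stand the block back on the bench. Then lift the carrier out by its post and set it down gently, upright, on the bench beside the track, leaving the carrier with the flat plate where it is.

Things in the scene. Friction and masses are not known exactly. Their poses are not given: they have to be found in the camera images.
- post_carrier: the wedged carrier: steel foot 48 x 70 x 8 mm (x, y, z), black body 30 x 36 from 8 to 34 above the underside, then an upright round steel post, diameter 24, up to 76. Origin: centre of the foot's underside, z up, y along the track. 0.25 kg. Starts about 88 mm from the track's middle, towards either end, on the channel floor with its foot held under the lips and pinched by a spring: 7 to 14 N slide it; loose within 35 mm of the middle.
- plate_carrier: the carrier to leave alone, wedged likewise in the other half of the track: steel foot 48 x 70 x 8 mm (x, y, z), black body 30 x 36 from 8 to 34 above the underside, then an upright flat steel plate 36 x 10 (x, y), up to 76. Origin and axes as for the other.
- block: plain beech block, 35 x 60 x 50 mm (x, y, z), 0.12 kg, standing loose on the bench on the robot's side of the track. Origin: centre of its underside; y is its 60 mm length, z up. Grip it across the 35 mm and carry it with its underside about 26 mm above the bench: it then passes over the lips and meets the carrier's black body (14 to 42 above the bench).
- track: fixed aluminium track, 84 x 276 x 22 mm (x, y, z). Origin: centre of its underside, y along it, z up. Channel floor at z = 8, 52 wide. Lips (z = 18 to 22) over both edges at y = 50 to 135 and -50 to -135 leave a slot 37 wide. From y = -50 to 50 there are no lips: the gate, where a carrier lifts straight out.
Mind the look-alikes: they are no part of the job. Leave any red or yellow look-alike of the post_carrier alone.

How it is judged:
By the outcome, as a careful person would: the job done as asked, in the order asked, and still so for the second after the job is handed in, with the robot touching nothing.
It also fails if it takes over 58 s, if anything falls off the work surface, if the arm or the gripper's body presses on something with over 40 N, if the wrist force passes 120 N, or if a joint passes its speed limit or range.

### The arm

A 6-joint arm with a two-finger parallel gripper is mounted at the origin on a cart in front of the work surface, level with it; the furniture and walls round the work are solid. World frame = base frame: x ahead of the robot, y to its left, z up, the work surface at z = 0. Lengths are in m, angles in rad, forces in N, time in s.
With the tool pointing down it reaches from about 0.375 to 0.975 m from the base axis. Payload 3.8 kg.
Tool frame: the origin (TCP) lies at the very end of the fingers, on their centre line; the grasp point (between the pads) lies 19 mm behind it; z points along the fingers, y is the line along which they close (so a half turn about z gives the same grasp; the last joint's range is limited). The gripper opens to 85 mm and grips with 20 to 120 N. Pads are 22 mm wide; open, the fingers measure 114 mm over their backs; the gripper's body (76 mm by 85 mm) begins 54 mm behind the grasp point. The pads swing forward as they close: fully open they stand 13 mm farther back than shut.
Start: joints at [1.232, 0.264, 1.604, -0, 1.274, -0.037], TCP at [0.201, 0.644, 0.231] pointing down, gripper open.
Joint ranges: [-2.63, 2.63], [-0.94, 2.18], [0.31, 2.57], [-1.31, 4.45], [0, 2.66], [-2.55, 2.55]. Speed limits (rad/s): [2.57, 2.57, 3.14, 3.14, 3.14, 3.14].

### API

Orientations are given as a unit quaternion [w, x, y, z].
In Python, from cell import sense, snapshot, camera_info, close_job gives the robot as it stands.
- The arm moves only by the tool step_arm, never from a script. Its argument "commands" is a list of rows, each a list of 5 numbers: the shift along the tool's x, y, z in mm, then the turn about the tool's z in degrees, then the finger opening in mm, from 0 to 85.4. In form: [[x, y, z, turn, grip], ...]. A call has 1 to 10 rows; each row is the pose to reach, as a shift and turn from the pose commanded when the call began, along the tool's axes at that moment; what a row does not reach only later rows make up. A row lasts 1/10 s, in which the tool goes at most 50 mm and 8.59 degrees, less where a joint would pass 70% of its speed; a pose out of reach is approached as far as the arm can. A call with a gripper value outside its range is refused whole. The fingers move at their own pace and stop on an object; "force" is the grip in N (left out, the last holds). Time passes only in rows, so rows that repeat a pose let the fingers close. It gives the time, the measured TCP pose, the force, the opening and the grip force at its end, in the units of the state.
- sense(): the state, without advancing time (a new reading comes with each control period).
- snapshot(name): name is "side" or "top" or "wrist"; returns (picture, depth): 480x640x3 uint8, red, green, blue; 480x640 float32, m along the optical axis (not along the pixel's ray), 0 where there is no reading.
- camera_info(name): a dict with "camera_matrix" (3x3 intrinsics, pixels), "T" (4x4, takes a point from camera to world coordinates); the wrist camera has in their place "hand_eye" (4x4, takes a point from camera to tool coordinates, whose origin is the TCP and whose axes are the flange's). Camera axes: x right, y up, looking along -z (the intrinsics and any distortion apply to the point x, -y, -z); pixel columns grow to the right and rows downward; lengths in m; the calibration is good to about 2 mm. A picture is of the moment at which its call begins: read the wrist's pose just before it. camera_info takes no time and is no camera call.
- close_job(): hands the job in; it is judged then, once.
The state is a dict: "t": time; "joints": joint angles; "qvel": joint speeds; "joint_torque": joint torques, N m; "eef_pos": TCP position; "eef_rot": TCP orientation; "force": force on the tool from outside, world axes, zero at the start; "torque": the same for the moment, N m; "gripper_width": opening from 0.0 (shut) to 1.0 (fully open); "finger_force": force on a finger pad.
Only numpy, scipy, OpenCV 4.12 (cv2) and the standard library are available. Lean on these libraries where they do the work, as an engineer would, in place of code of your own. Each camera call takes 0.05 s, during which the arm holds its last target. There are 200 camera calls.

## Working session

There is one attempt and no reset: what is moved stays moved. The work goes in short steps, Python scripts to look and compute and a tool call to move; the robot and the scene stay as the last step left them, time stands still between calls to the robot, and variables do not carry over. Pictures are saved under pics/ and viewed, at most 10 in all, crops included, and the job is handed in when it is done.

Besides the shell and the picture viewer there is one more tool, called after ">>>" by a JSON object that holds its "api" and its "payload". step_arm: Moves the arm, as the interface text tells. Its arguments: {"type":"object","properties":{"commands":{"type":"array"},"force":{"type":"number"}},"required":["commands"]}

```bash
mkdir -p pics
python3 - <<'E'
from cell import *
import cv2,numpy as np
for n in("top","side"):
    p,d=snapshot(n); cv2.imwrite(f"pics/{n}0.png",p[:,:,::-1]); np.save(f"{n}0.npy",d)
    c=camera_info(n); print(n,{k:(np.round(v,3).tolist() if not isinstance(v,str) else v) for k,v in c.items()})
s=sense();print(s)
print(camera_info("wrist"))
E
```

```text
top {'camera_matrix': [[471.207, 0.0, 318.567], [0.0, 471.207, 237.449], [0.0, 0.0, 1.0]], 'T': [[-0.022, 0.994, -0.112, 0.433], [-0.999, -0.026, -0.036, 0.065], [-0.038, 0.111, 0.993, 0.884], [0.0, 0.0, 0.0, 1.0]]}
side {'camera_matrix': [[555.815, 0.0, 325.988], [0.0, 555.815, 243.361], [0.0, 0.0, 1.0]], 'T': [[0.495, 0.773, -0.397, 0.143], [-0.869, 0.441, -0.224, -0.126], [0.002, 0.456, 0.89, 0.909], [0.0, 0.0, 0.0, 1.0]]}
{'t': 0.1, 'joints': array([ 1.23209596e+00,  2.64679460e-01,  1.60522485e+00,  1.31137176e-05,
        1.27370298e+00, -3.69077839e-02]), 'qvel': array([ 1.36274474e-03, -1.38842307e-03, -3.14084838e-03, -9.41258893e-05,
        3.27531242e-04,  1.34540555e-03]), 'joint_torque': array([-1.85578160e-04, -5.16712046e+01, -3.68591166e+01, -1.21720336e-04,
        6.30819981e-03, -1.20592253e-05]), 'eef_pos': array([0.20041717, 0.64387611, 0.23009221]), 'eef_rot': array([-1.94225764e-04,  1.50326125e-01,  9.88635950e-01, -9.88435611e-04]), 'force': array([ 1.11974425,  0.03072076, -0.67411003]), 'torque': array([-0.05211996, -0.04017522, -0.02307799]), 'finger_force': 0.0, 'gripper_width': 0.9975181344012827}
{'camera_matrix': array([[369.9565888 ,   0.        , 319.47828073],
       [  0.        , 369.9565888 , 241.11311824],
       [  0.        ,   0.        ,   1.        ]]), 'hand_eye': array([[-8.35271785e-04,  9.65238740e-01,  2.61368469e-01,
         6.59726946e-02],
       [ 9.99999630e-01,  7.51844362e-04,  4.19186643e-04,
         5.89153774e-04],
       [ 2.08106778e-04,  2.61368722e-01, -9.65239011e-01,
        -1.43390457e-01],
       [ 0.00000000e+00,  0.00000000e+00,  0.00000000e+00,
         1.00000000e+00]])}
```

View pics/top0.png

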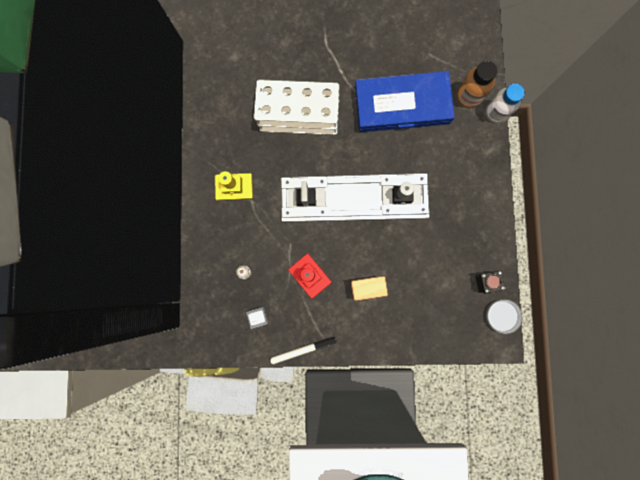

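View pics/side0.png

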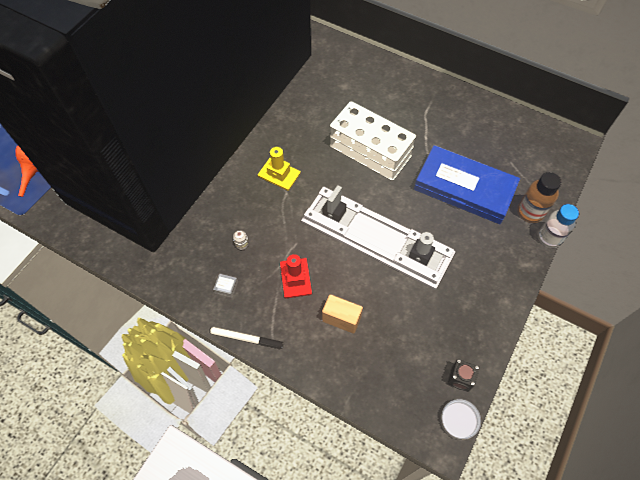

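The candidates for the post carrier are the steel and black carrier with a round post at top (405,190), the plate carrier at (305,195), the yellow look-alike at (230,183) and the red look-alike at (309,274). The post carrier is the one at (405,190), in the -y half of the track. The block is at (369,288). I'll measure these and check with a crop.

```bash
cat > h.py <<'E'
import numpy as np,cv2
from cell import *
def cloud(n,d,T=None):
    c=camera_info(n);K=np.array(c["camera_matrix"]);T=np.array(c["T"]) if T is None else T
    v,u=np.mgrid[:480,:640]
    P=np.stack([(u-K[0,2])*d/K[0,0],-(v-K[1,2])*d/K[1,1],-d,np.ones_like(d)],-1)
    return (P@T.T)[...,:3]
def rect(pts):
    r=cv2.minAreaRect((pts[:,:2]*1000).astype(np.float32)); return np.round(r[0],1),np.round(r[1],1),round(r[2],1)
E
python3 - <<'E'
from h import *
for n in("top","side"):
    d=np.load(n+"0.npy").astype(float);p=cv2.imread(f"pics/{n}0.png");W=cloud(n,d);z=W[...,2];x=W[...,0];y=W[...,1]
    ok=d>0
    hsv=cv2.cvtColor(p,cv2.COLOR_BGR2HSV)
    b=ok&(hsv[...,0]>8)&(hsv[...,0]<22)&(hsv[...,1]>90)&(z>.04)&(z<.06)&(x>.2)&(x<.5)&(abs(y)<.2)
    k,l,st,_=cv2.connectedComponentsWithStats(b.astype(np.uint8));i=1+st[1:,4].argmax();q=W[l==i]
    print(n,"block",rect(q),np.median(q[:,2]),len(q))
    t=ok&(z>.015)&(z<.029)&(x>.42)&(x<.62)&(y>-.2)&(y<.25)&(hsv[...,1]<60)&(hsv[...,2]>130)
    k,l,st,_=cv2.connectedComponentsWithStats(cv2.morphologyEx(t.astype(np.uint8),cv2.MORPH_CLOSE,np.ones((5,5))));i=1+st[1:,4].argmax();q=W[(l==i)&t]
    print("track",rect(q),np.median(q[:,2]),len(q))
    t=ok&(z>.075)&(z<.1)&(x>.35)&(x<.62)&(y>-.2)&(y<.35)
    k,l,st,ce=cv2.connectedComponentsWithStats(t.astype(np.uint8))
    for i in range(1,k):
        if st[i,4]>8:q=W[l==i];print(" top",np.round(ce[i]),rect(q),np.median(q,0).round(4),len(q))
    if n=="top":
        t=ok&(z>.1); k,l,st,ce=cv2.connectedComponentsWithStats(t.astype(np.uint8))
        for i in range(1,k):
            if st[i,4]>60:q=W[l==i];print(" tall",q.min(0).round(3),q.max(0).round(3),len(q))
    print("bench z",np.median(z[ok&(abs(z)<.02)]))
t=cv2.imread("pics/top0.png")[140:320,200:460];s=cv2.imread("pics/side0.png")[170:350,200:460]
cv2.imwrite("pics/c.png",cv2.resize(np.vstack([t,s]),None,fx=1.65,fy=1.65,interpolation=cv2.INTER_CUBIC))
E
```

```text
top block (array([434.8,   8.3]), array([34.7, 59.9]), 7.6) 0.04903694357422628 91
track (array([594.7,  28.3]), array([270. ,  50.7]), 89.9) 0.020004251610901025 1791
 top [304. 192.] (array([602.3, 118. ]), array([ 9. , 32.4]), 89.2) [0.6021 0.118  0.0847] 115
 top [406. 189.] (array([603.4, -59. ]), array([22.6, 22.8]), 3.8) [ 0.6032 -0.0586  0.0844] 156
 top [307. 274.] (array([460. , 115.2]), array([20.7, 22.3]), 89.4) [0.4607 0.1152 0.0764] 127
 tall [0.37  0.337 0.1  ] [0.924 0.4   0.524] 58332
 tall [ 0.782 -0.216  0.1  ] [ 0.817 -0.182  0.112] 361
bench z 0.0004947241663141311
side block (array([433.2,   8.8]), array([33.2, 60.1]), 6.5) 0.046802899485661686 142
track (array([593.6,  29.6]), array([ 52.6, 270.2]), 0.0) 0.019850660381085627 1563
 top [334. 195.] (array([602.6, 118.7]), array([33.9, 10.7]), 1.1) [0.6009 0.1179 0.0834] 123
 top [426. 239.] (array([603.6, -58.7]), array([22.5, 22.8]), 77.0) [ 0.6016 -0.0584  0.0836] 164
 top [293. 260.] (array([459.9, 116.6]), array([21.9, 22.4]), 70.9) [0.4604 0.1164 0.0764] 100
bench z -6.0746090729035807e-05
```

View pics/c.png

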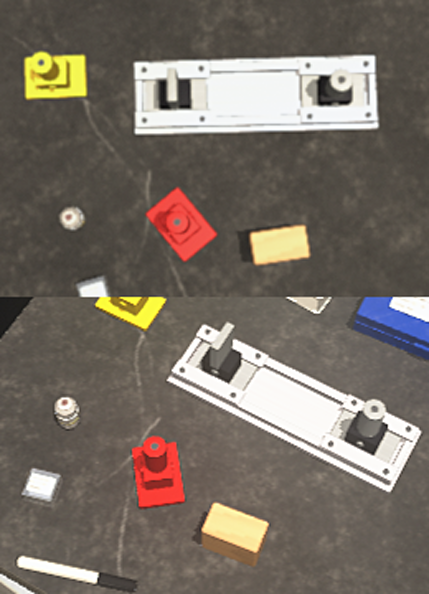

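The crop confirms it: the steel round-post carrier is in the right (-y) half of the track, the plate carrier in the left, and the red and yellow ones are decoys. Before I swing the arm, I'll check how much room there is around the tall black appliance.

Run:
```python
from h import *
P=[cloud(n,np.load(n+"0.npy").astype(float)).reshape(-1,3)[np.load(n+"0.npy").ravel()>0] for n in("top","side")]
P=np.vstack(P)
for zl in(.08,.2,.3,.4):
    print("z>",zl)
    for y0 in np.arange(0,.8,.05):
        q=P[(P[:,2]>zl)&(P[:,2]<.7)&(P[:,1]>=y0)&(P[:,1]<y0+.05)&(P[:,0]<.6)&(P[:,0]>.05)]
        if len(q)>5: print(round(y0,2),"x",q[:,0].min().round(3),q[:,0].max().round(3),len(q), "zmax",q[:,2].max().round(2))
q=P[(P[:,0]<.35)&(P[:,1]>.05)&(P[:,0]>0)]; print(q[:,2].max())
```

```text
z> 0.08
0.1 x 0.586 0.6 96 zmax 0.09
0.3 x 0.461 0.563 2016 zmax 0.51
0.35 x 0.368 0.6 63953 zmax 0.5
0.4 x 0.368 0.456 4251 zmax 0.48
0.45 x 0.368 0.429 1950 zmax 0.48
0.5 x 0.369 0.371 1218 zmax 0.34
0.55 x 0.369 0.371 243 zmax 0.27
z> 0.2
0.3 x 0.461 0.563 2016 zmax 0.51
0.35 x 0.369 0.6 54092 zmax 0.5
0.4 x 0.368 0.456 3658 zmax 0.48
0.45 x 0.369 0.429 1383 zmax 0.48
0.5 x 0.369 0.371 677 zmax 0.34
0.55 x 0.369 0.371 97 zmax 0.27
z> 0.3
0.3 x 0.461 0.563 2016 zmax 0.51
0.35 x 0.369 0.6 41945 zmax 0.5
0.4 x 0.368 0.456 2979 zmax 0.48
0.45 x 0.369 0.429 720 zmax 0.48
0.5 x 0.369 0.371 93 zmax 0.34
z> 0.4
0.3 x 0.461 0.563 2016 zmax 0.51
0.35 x 0.369 0.6 23479 zmax 0.5
0.4 x 0.368 0.456 2000 zmax 0.48
0.45 x 0.37 0.429 39 zmax 0.48
0.017706842906246356
```

```bash
cat >> h.py <<'E'
from scipy.spatial.transform import Rotation as Ro
def rows(wps,p0=None,yaw0=None):
    """wps: (x,y,z mm,yaw deg of tool y in world); prints shifts from current pose"""
    s=sense();w=s["eef_rot"];R=Ro.from_quat([w[1],w[2],w[3],w[0]]).as_matrix()
    p=s["eef_pos"]*1000;yw=np.degrees(np.arctan2(R[1,1],R[0,1]))
    print("at",p.round(1),"yaw",round(yw,1),"t",round(s["t"],2),"F",s["force"].round(1),"w",round(s["gripper_width"]*85.4,1))
    for a in wps:
        d=R.T@(np.array(a[:3])-p); print([*np.round(d,1).tolist(),round(-(a[3]-yw),1)])
E
python3 - <<'E'
from h import *
rows([(200,594,230,72.7),(202,545,230,66),(205,496,230,60),(210,448,230,53),(220,400,230,46),(240,355,230,39),(268,315,225,31),(300,277,220,24),(330,238,215,16),(360,200,210,8)])
E
```

```text
at [200.4 643.9 230.1] yaw 72.7 t 0.1 F [ 1.1  0.  -0.7] w 85.2
[-14.4, -47.7, 0.2, np.float64(0.0)]
[-30.9, -93.9, 0.3, np.float64(6.7)]
[-48.3, -139.8, 0.4, np.float64(12.7)]
[-67.4, -184.2, 0.5, np.float64(19.7)]
[-91.2, -227.0, 0.5, np.float64(26.7)]
[-123.7, -264.1, 0.6, np.float64(33.7)]
[-162.3, -293.9, 5.7, np.float64(41.7)]
[-204.1, -320.7, 10.7, np.float64(48.7)]
[-244.4, -349.0, 15.8, np.float64(56.7)]
[-284.3, -376.3, 20.8, np.float64(64.7)]
```

>>> {"api": "step_arm", "payload": {"commands": [[-14,-48,0,0,85],[-31,-94,0,7,85],[-48,-140,0,13,85],[-67,-184,0,20,85],[-91,-227,0,27,85],[-124,-264,0,34,85],[-162,-294,6,42,85],[-204,-321,11,49,85],[-244,-349,16,57,85],[-284,-376,21,65,85]]}}

```text
t: 1.1
eef_pos: [0.3606, 0.1992, 0.2101]
eef_rot: [0.0, 0.66, 0.751, 0.0]
force: [0.8, 0.4, 1.0]
gripper_width: 0.996
finger_force: 0.0
```

Run:
```python
from h import *
rows([(380,155,200,7),(400,110,180,7),(420,65,150,7),(434,25,120,7),(434,8.5,90,7),(434,8.5,50,7),(434,8.5,13,7)])
```

```text
at [360.6 199.2 210.1] yaw 7.4 t 1.1 F [0.8 0.4 1. ] w 85.0
[-46.3, 13.6, 10.1, np.float64(0.4)]
[-93.5, 27.6, 30.1, np.float64(0.4)]
[-140.7, 41.7, 60.1, np.float64(0.4)]
[-182.2, 50.4, 90.1, np.float64(0.4)]
[-198.6, 48.2, 120.0, np.float64(0.4)]
[-198.6, 48.2, 160.0, np.float64(0.4)]
[-198.6, 48.2, 197.0, np.float64(0.4)]
```

>>> {"api": "step_arm", "payload": {"commands": [[-46,14,10,0,85],[-93,28,20,0,85],[-140,42,30,0,85],[-182,50,40,0,85],[-198,48,50,0,85],[-198,48,50,0,85],[-198,48,50,0,85]]}}

```text
t: 1.8
eef_pos: [0.4336, 0.0113, 0.1598]
eef_rot: [-0.001, 0.659, 0.753, -0.0]
force: [-0.0, 0.9, -0.1]
gripper_width: 0.998
finger_force: 0.0
```

Run:
```python
from h import *
s=sense();w=s["eef_rot"];T=np.eye(4);T[:3,:3]=Ro.from_quat([w[1],w[2],w[3],w[0]]).as_matrix();T[:3,3]=s["eef_pos"]
p,d=snapshot("wrist");cv2.imwrite("pics/w1.png",p[:,:,::-1])
W=cloud("wrist",d.astype(float),T@np.array(camera_info("wrist")["hand_eye"]))
hsv=cv2.cvtColor(p,cv2.COLOR_RGB2HSV);z=W[...,2]
b=(d>0)&(hsv[...,0]>8)&(hsv[...,0]<24)&(hsv[...,1]>80)&(z>.043)&(z<.058)
k,l,st,_=cv2.connectedComponentsWithStats(b.astype(np.uint8));i=1+st[1:,4].argmax();q=W[l==i];print(rect(q),np.median(q[:,2]),len(q))
rows([(434,8.5,50,7),(434,8.5,13,7)])
```

```text
(array([435.3,   8.7]), array([35.1, 59.5]), 7.6) 0.04995730660473696 821
at [433.9  11.8 160.3] yaw 7.7 t 1.85 F [ 0.1  0.  -0.3] w 85.1
[-3.3, -0.3, 110.3, np.float64(0.7)]
[-3.3, -0.3, 147.3, np.float64(0.7)]
```

>>> {"api": "step_arm", "payload": {"commands": [[-3,1,45,0,85],[-3,1,90,0,85],[-3,1,125,0,85],[-3,1,140,0,85],[-3,1,147,0,85],[-3,1,147,0,30],[-3,1,147,0,30],[-3,1,147,0,30],[-3,1,147,0,30],[-3,1,147,0,30]], "force": 60}}

```text
t: 2.85
eef_pos: [0.4372, 0.0085, 0.0149]
eef_rot: [0.001, 0.658, 0.753, 0.001]
force: [-1.0, 0.3, 6.2]
gripper_width: 0.4
finger_force: 60.5
```

Run:
```python
from h import *
rows([])
```

```text
at [437.2   8.5  14.9] yaw 7.7 t 2.85 F [-1.   0.3  6.2] w 34.1
```

Run:
```python
from h import *
rows([(437,8.5,60,7.7),(440,0,100,7.7),(470,-35,125,0),(505,-70,125,0),(540,-105,125,0),(575,-130,125,0),(602.5,-130,125,0)])
```

```text
at [437.2   8.5  14.9] yaw 7.7 t 2.85 F [-1.   0.3  6.2] w 34.1
[0.0, -0.1, -45.1, np.float64(-0.0)]
[-8.8, 1.9, -85.1, np.float64(-0.0)]
[-47.5, 27.0, -110.0, np.float64(7.7)]
[-86.9, 57.0, -109.9, np.float64(7.7)]
[-126.3, 87.0, -109.8, np.float64(7.7)]
[-155.7, 118.3, -109.7, np.float64(7.7)]
[-159.4, 145.6, -109.6, np.float64(7.7)]
```

>>> {"api": "step_arm", "payload": {"commands": [[0,0,-45,0,30],[-9,2,-85,0,30],[-47,27,-110,4,30],[-87,57,-110,8,30],[-126,87,-110,8,30],[-155,118,-110,8,30],[-159,146,-110,8,30],[-159,146,-110,8,30],[-159,146,-110,8,30]]}}

```text
t: 3.75
eef_pos: [0.6011, -0.1296, 0.1227]
eef_rot: [-0.001, 0.709, 0.705, -0.0]
force: [-0.5, -0.8, -1.8]
gripper_width: 0.4
finger_force: 60.5
```

Run:
```python
from h import *
p,d=snapshot("side");cv2.imwrite("pics/s2.png",p[200:400,250:570,::-1].repeat(2,0).repeat(2,1))
W=cloud("side",d.astype(float));hsv=cv2.cvtColor(p,cv2.COLOR_RGB2HSV)
b=(d>0)&(hsv[...,0]>8)&(hsv[...,0]<24)&(hsv[...,1]>80)&(W[...,2]>.06)&(W[...,1]<0)&(W[...,0]>.5)
q=W[b];print(q.min(0),q.max(0),len(q))
rows([(602.5,-130,80,0),(602.5,-130,41,0)])
```

```text
[ 0.53900375 -0.22420586  0.06007303] [ 0.81194017 -0.09916424  0.23903636] 868
at [ 600.4 -129.2  122.6] yaw -0.3 t 3.8 F [-0.6 -0.5 -0.8] w 34.0
[-0.8, 2.2, 42.6, np.float64(-0.3)]
[-0.8, 2.3, 81.6, np.float64(-0.3)]
```

View pics/s2.png

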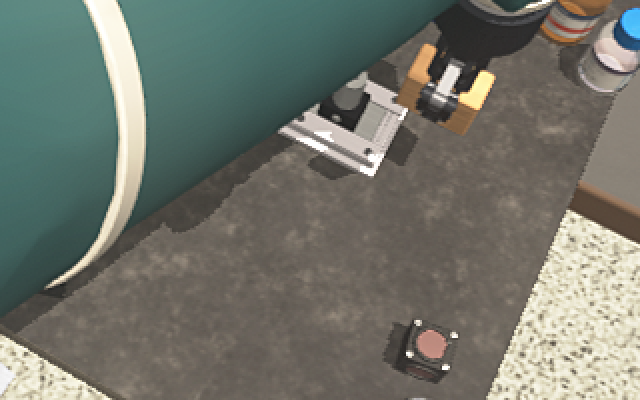

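The block is level in the gripper, at crop (445,90), just beyond the post at (350,95). Next I'll lower it behind the carrier.

>>> {"api": "step_arm", "payload": {"commands": [[-1,2,40,0,30],[-1,2,70,0,30],[-1,2,81,0,30],[-1,2,81,0,30],[-1,2,81,0,30]]}}

```text
t: 4.3
eef_pos: [0.6038, -0.1304, 0.0434]
eef_rot: [0.0, 0.709, 0.705, 0.0]
force: [1.0, 0.4, -0.2]
gripper_width: 0.404
finger_force: 60.5
```

Run:
```python
from h import *
rows([(602.5,-107,41,0),(602.5,-18.5,41,0)])
```

```text
at [ 603.8 -130.4   43.4] yaw -0.3 t 4.3 F [ 1.   0.4 -0.2] w 34.5
[23.4, -1.4, 2.4, np.float64(-0.3)]
[111.9, -1.9, 2.3, np.float64(-0.3)]
```

>>> {"api": "step_arm", "payload": {"commands": [[10,-1,2,0,30],[18,-1,2,0,30],[25,-1,2,0,30],[32,-1,2,0,30],[39,-1,2,0,30],[46,-1,2,0,30],[53,-1,2,0,30],[60,-1,2,0,30]]}}

```text
t: 5.1
eef_pos: [0.6035, -0.074, 0.0421]
eef_rot: [0.003, 0.708, 0.706, -0.002]
force: [-2.8, -15.1, 2.3]
gripper_width: 0.402
finger_force: 61.0
```

```bash
cat > look.py <<'E'
from h import *
def carrier():
  for n in("top","side"):
    p,d=snapshot(n);W=cloud(n,d.astype(float));z=W[...,2]
    t=(d>0)&(z>.07)&(z<.1)&(W[...,0]>.54)&(W[...,0]<.67)&(W[...,1]>-.1)&(W[...,1]<.16)
    k,l,st,ce=cv2.connectedComponentsWithStats(t.astype(np.uint8))
    for i in range(1,k):
        if st[i,4]>15:q=W[l==i];print(n,np.round(ce[i]),rect(q),np.median(q,0).round(4),len(q))
E
python3 - <<'E'
from look import *
carrier()
rows([(602.5,-18.5,41,0)])
E
```

```text
top [304. 192.] (array([604.1, 117.6]), array([ 9.6, 35.9]), 89.3) [0.6024 0.1175 0.0842] 133
top [400. 190.] (array([602.2, -50.1]), array([12. , 34.6]), 87.8) [ 0.6016 -0.048   0.0767] 108
top [387. 189.] (array([603.6, -25.7]), array([23. , 22.3]), 17.7) [ 0.6025 -0.0256  0.0844] 163
side [407. 231.] (array([603.7, -24.5]), array([22.8, 23.6]), 75.1) [ 0.6006 -0.025   0.0833] 183
side [418. 240.] (array([594.8, -47.3]), array([46.8, 14.1]), 19.8) [ 0.5949 -0.047   0.0765] 103
side [442. 251.] (array([595.3, -89.7]), array([27.4, 48.8]), 61.6) [ 0.5969 -0.0922  0.077 ] 190
at [603.5 -73.   42. ] yaw -0.2 t 5.2 F [ -2.4 -10.9   4.3] w 33.9
[54.5, -1.2, 0.7, np.float64(-0.2)]
```

>>> {"api": "step_arm", "payload": {"commands": [[8,0,0,0,30],[16,0,0,0,30],[23,0,0,0,30],[29,0,0,0,30],[34,0,0,0,30],[39,0,0,0,30],[43,0,0,0,30],[47,0,0,0,30],[50,0,0,0,30],[50,0,0,0,30]]}}

```text
t: 6.2
eef_pos: [0.603, -0.0197, 0.0401]
eef_rot: [-0.0, 0.709, 0.705, 0.0]
force: [0.1, -0.2, -1.5]
gripper_width: 0.396
finger_force: 60.5
```

Run:
```python
from look import *
carrier()
rows([(602.5,-18.5,41,0)])
```

```text
top [304. 192.] (array([604. , 117.6]), array([ 9.8, 36.5]), 88.9) [0.6025 0.1174 0.0846] 134
top [353. 190.] (array([604.4,  33.7]), array([11.4, 24.1]), 84.3) [0.6028 0.0327 0.0841] 85
side [379. 217.] (array([603.7,  28.6]), array([22.3, 24.3]), 79.9) [0.6014 0.0278 0.0828] 171
side [388. 228.] (array([598.2,   8.8]), array([30.5, 12.2]), 23.3) [0.5924 0.0068 0.074 ] 66
side [411. 239.] (array([584.2, -30.8]), array([33.2, 74. ]), 77.4) [ 0.5943 -0.0373  0.0751] 259
at [602.4 -19.8  39.8] yaw -0.3 t 6.3 F [ 0.2  0.2 -1.1] w 34.4
[1.3, 0.0, -1.2, np.float64(-0.3)]
```

Run:
```python
from h import *
rows([(602.5,-40,41,0),(602.5,-55,75,0),(590,-60,120,0),(550,-65,130,0),(505,-70,130,0),(460,-70,120,0),(440,-70,75,0),(440,-70,35,0),(440,-70,20,0),(440,-70,15.5,0)])
```

```text
at [602.4 -19.8  39.8] yaw -0.3 t 6.3 F [ 0.2  0.2 -1.1] w 34.4
[-20.2, 0.2, -1.3, np.float64(-0.3)]
[-35.1, 0.2, -35.3, np.float64(-0.3)]
[-40.1, -12.3, -80.3, np.float64(-0.3)]
[-45.3, -52.3, -90.2, np.float64(-0.3)]
[-50.6, -97.3, -90.2, np.float64(-0.3)]
[-50.8, -142.3, -80.1, np.float64(-0.3)]
[-51.0, -162.2, -35.1, np.float64(-0.3)]
[-51.0, -162.2, 4.9, np.float64(-0.3)]
[-51.0, -162.1, 19.9, np.float64(-0.3)]
[-51.0, -162.1, 24.4, np.float64(-0.3)]
```

>>> {"api": "step_arm", "payload": {"commands": [[-20,0,-1,0,30],[-35,0,-35,0,30],[-40,-12,-80,0,30],[-45,-52,-90,0,30],[-50,-97,-90,0,30],[-51,-142,-80,0,30],[-51,-162,-35,0,30],[-51,-162,5,0,30],[-51,-162,18,0,30],[-51,-162,18,0,30]]}}

```text
t: 7.3
eef_pos: [0.4387, -0.0701, 0.0204]
eef_rot: [-0.002, 0.709, 0.705, -0.001]
force: [0.5, 0.2, -1.0]
gripper_width: 0.402
finger_force: 60.5
```

Run:
```python
from h import *
rows([(440,-70,15.5,0)])
```

```text
at [438.7 -70.1  20.4] yaw -0.3 t 7.3 F [ 0.5  0.2 -1. ] w 34.3
[0.1, 1.3, 4.9, np.float64(-0.3)]
```

>>> {"api": "step_arm", "payload": {"commands": [[0,1,2,0,30],[0,1,4,0,30],[0,1,5,0,30],[0,1,5,0,30]]}}

```text
t: 7.7
eef_pos: [0.4429, -0.0709, 0.0181]
eef_rot: [0.001, 0.709, 0.705, 0.0]
force: [-0.1, 0.3, -1.0]
gripper_width: 0.402
finger_force: 60.5
```

Run:
```python
from h import *
rows([])
```

```text
at [442.9 -70.9  18.1] yaw -0.3 t 7.7 F [-0.1  0.3 -1. ] w 34.3
```

>>> {"api": "step_arm", "payload": {"commands": [[0,0,1,0,30],[0,0,2,0,30],[0,0,2,0,30]]}}

```text
t: 8.0
eef_pos: [0.4417, -0.0707, 0.0152]
eef_rot: [-0.0, 0.709, 0.705, -0.0]
force: [-0.0, -0.4, -1.5]
gripper_width: 0.403
finger_force: 60.5
```

>>> {"api": "step_arm", "payload": {"commands": [[0,0,1,0,30],[0,0,1,0,30]]}}

```text
t: 8.2
eef_pos: [0.4418, -0.0707, 0.0149]
eef_rot: [-0.0, 0.709, 0.705, -0.0]
force: [-2.9, 1.5, 6.2]
gripper_width: 0.403
finger_force: 61.2
```

Contact at 6 N, so I'll release and rise.

>>> {"api": "step_arm", "payload": {"commands": [[0,0,0,0,60],[0,0,0,0,75],[0,0,0,0,75],[0,0,0,0,75],[0,0,-30,0,75],[0,0,-75,0,75],[0,0,-120,0,75],[0,0,-120,0,75]]}}

```text
t: 9.0
eef_pos: [0.4472, -0.0719, 0.1412]
eef_rot: [0.006, 0.709, 0.705, 0.004]
force: [1.1, -0.3, 0.6]
gripper_width: 0.882
finger_force: 0.0
```

Run:
```python
from look import *
s=sense();w=s["eef_rot"];T=np.eye(4);T[:3,:3]=Ro.from_quat([w[1],w[2],w[3],w[0]]).as_matrix();T[:3,3]=s["eef_pos"]
p,d=snapshot("wrist")
W=cloud("wrist",d.astype(float),T@np.array(camera_info("wrist")["hand_eye"]))
hsv=cv2.cvtColor(p,cv2.COLOR_RGB2HSV);z=W[...,2]
b=(d>0)&(hsv[...,0]>8)&(hsv[...,0]<24)&(hsv[...,1]>80)&(z>.043)&(z<.058)
k,l,st,_=cv2.connectedComponentsWithStats(b.astype(np.uint8));i=1+st[1:,4].argmax();q=W[l==i];print(rect(q),np.median(q[:,2]),len(q))
carrier()
rows([(480,-45,150,0),(520,-15,150,0),(560,15,150,0),(603,28.5,150,0),(603,28.5,125,0),(603,28.5,90,0),(603,28.5,62,0)])
```

```text
(array([442.1, -70.8]), array([60.5, 35.1]), 89.5) 0.05017283144123161 1159
top [304. 192.] (array([604.2, 117.7]), array([10. , 36.1]), 89.0) [0.6025 0.1173 0.0842] 134
top [355. 190.] (array([603.5,  28.1]), array([22.5, 22.9]), 70.1) [0.6026 0.0287 0.0841] 164
side [380. 216.] (array([605.3,  28.2]), array([21.4, 19.9]), 82.0) [0.6045 0.0281 0.0835] 110
at [441.6 -70.6 134.1] yaw -0.3 t 9.15 F [-0.2 -0.7  0.1] w 75.2
[25.8, 38.2, -15.9, np.float64(-0.3)]
[56.0, 78.1, -15.9, np.float64(-0.3)]
[86.2, 117.9, -15.9, np.float64(-0.3)]
[100.0, 160.9, -15.9, np.float64(-0.3)]
[100.0, 160.9, 9.1, np.float64(-0.3)]
[100.0, 160.9, 44.1, np.float64(-0.3)]
[100.0, 160.9, 72.1, np.float64(-0.3)]
```

The block is upright at (442,-71) and the carrier is centred in the gate. Next I'll grasp it by the post.

>>> {"api": "step_arm", "payload": {"commands": [[26,38,-16,0,75],[56,78,-16,0,75],[86,118,-16,0,75],[100,161,-16,0,75],[100,161,9,0,75],[100,161,44,0,75],[100,161,74,0,75],[100,161,84,0,75],[100,161,84,0,75]], "force": 50}}

```text
t: 10.05
eef_pos: [0.6, 0.0284, 0.0463]
eef_rot: [-0.003, 0.709, 0.705, -0.003]
force: [0.5, -0.6, -0.9]
gripper_width: 0.876
finger_force: 0.0
```

Run:
```python
from h import *
rows([(603,28.3,50,0)])
```

```text
at [600.   28.4  46.3] yaw -0.3 t 10.05 F [ 0.5 -0.6 -0.9] w 74.8
[-0.1, 3.0, -3.7, np.float64(-0.3)]
```

>>> {"api": "step_arm", "payload": {"commands": [[0,0,0,0,75],[0,0,0,0,18],[0,0,0,0,18],[0,0,0,0,18],[0,0,0,0,18],[0,0,0,0,18]]}}

```text
t: 10.65
eef_pos: [0.6045, 0.0284, 0.0516]
eef_rot: [0.001, 0.709, 0.705, 0.001]
force: [0.1, 0.1, 5.0]
gripper_width: 0.266
finger_force: 49.1
```

Run:
```python
from h import *
rows([(603,28.3,80,0),(603,28.3,110,0),(570,20,115,0),(535,10,115,0),(505,5,110,0),(505,5,80,0),(505,5,55,0)])
```

```text
at [604.5  28.4  51.6] yaw -0.3 t 10.65 F [0.1 0.1 5. ] w 22.7
[-0.1, -1.4, -28.4, np.float64(-0.3)]
[-0.1, -1.3, -58.4, np.float64(-0.3)]
[-8.6, -34.3, -63.5, np.float64(-0.3)]
[-18.8, -69.2, -63.5, np.float64(-0.3)]
[-23.9, -99.2, -58.6, np.float64(-0.3)]
[-23.9, -99.3, -28.6, np.float64(-0.3)]
[-23.9, -99.4, -3.6, np.float64(-0.3)]
```

>>> {"api": "step_arm", "payload": {"commands": [[0,0,-10,0,18],[0,0,-30,0,18],[0,0,-60,0,18],[-8,-25,-64,0,18],[-16,-60,-64,0,18],[-24,-92,-60,0,18],[-24,-98,-45,0,18],[-24,-98,-20,0,18],[-24,-98,-4,0,18],[-24,-98,-4,0,18]]}}

```text
t: 11.65
eef_pos: [0.5012, 0.0051, 0.0511]
eef_rot: [-0.003, 0.709, 0.705, -0.003]
force: [0.0, 0.3, -3.8]
gripper_width: 0.264
finger_force: 50.0
```

Run:
```python
from h import *
rows([(505,5,43.6,0)])
p,d=snapshot("side");cv2.imwrite("pics/s3.png",p[180:380,230:550,::-1].repeat(2,0).repeat(2,1))
```

```text
at [501.2   5.1  51.1] yaw -0.3 t 11.65 F [ 0.   0.3 -3.8] w 22.5
[-0.1, 3.9, 7.4, np.float64(-0.3)]
```

View pics/s3.png

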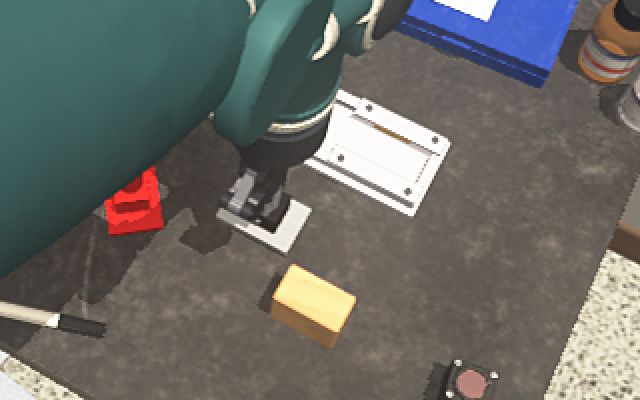

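The carrier is held upright over clear bench, at crop (270,215). The block is standing at (313,305) and the red look-alike is well clear. I'll lower it slowly.

>>> {"api": "step_arm", "payload": {"commands": [[0,0,2,0,18],[0,0,4,0,18],[0,0,6,0,18],[0,0,7,0,18],[0,0,7,0,18],[0,0,7,0,18]]}}

```text
t: 12.3
eef_pos: [0.5053, 0.005, 0.0474]
eef_rot: [0.0, 0.709, 0.705, 0.0]
force: [-0.2, 0.1, -4.0]
gripper_width: 0.265
finger_force: 50.0
```

>>> {"api": "step_arm", "payload": {"commands": [[0,0,1,0,18],[0,0,2,0,18],[0,0,2.5,0,18],[0,0,2.5,0,18]]}}

```text
t: 12.7
eef_pos: [0.5051, 0.005, 0.0446]
eef_rot: [-0.0, 0.709, 0.705, -0.0]
force: [-0.0, -0.0, -3.9]
gripper_width: 0.266
finger_force: 50.0
```

>>> {"api": "step_arm", "payload": {"commands": [[0,0,0.5,0,18],[0,0,1,0,18],[0,0,1,0,18]]}}

```text
t: 13.0
eef_pos: [0.5052, 0.005, 0.0437]
eef_rot: [-0.0, 0.709, 0.705, -0.0]
force: [-0.4, 0.1, -3.5]
gripper_width: 0.268
finger_force: 50.0
```

>>> {"api": "step_arm", "payload": {"commands": [[0,0,0.5,0,18],[0,0,0.8,0,18],[0,0,0.8,0,18]]}}

```text
t: 13.3
eef_pos: [0.5054, 0.005, 0.0436]
eef_rot: [0.0, 0.709, 0.705, 0.0]
force: [-2.8, -0.0, 5.0]
gripper_width: 0.267
finger_force: 51.0
```

It's on the bench, so I'll release and clear away.

>>> {"api": "step_arm", "payload": {"commands": [[0,0,0,0,40],[0,0,0,0,70],[0,0,0,0,70],[0,0,0,0,70],[0,0,-20,0,70],[0,0,-60,0,70],[0,0,-105,0,70],[0,0,-150,0,70],[-40,-30,-170,0,70],[-80,-60,-180,0,70]]}}

```text
t: 14.3
eef_pos: [0.4493, -0.0714, 0.2254]
eef_rot: [0.003, 0.708, 0.707, 0.002]
force: [0.5, -1.7, -0.2]
gripper_width: 0.816
finger_force: 0.0
```

>>> {"api": "step_arm", "payload": {"commands": [[-45,0,0,0,70],[-85,0,0,0,70],[-85,0,0,0,70],[-85,0,0,0,70]]}}

```text
t: 14.7
eef_pos: [0.447, -0.1566, 0.2219]
eef_rot: [-0.0, 0.71, 0.704, 0.0]
force: [0.7, 0.1, -0.7]
gripper_width: 0.821
finger_force: 0.0
```

Run:
```python
from h import *
rows([])
p,d=snapshot("top");cv2.imwrite("pics/t4.png",p[:,:,::-1])
W=cloud("top",d.astype(float));z=W[...,2]
t=(d>0)&(z>.066)&(z<.1)&(W[...,0]>.4)&(W[...,0]<.67)&(W[...,1]>-.15)&(W[...,1]<.16)
k,l,st,ce=cv2.connectedComponentsWithStats(t.astype(np.uint8))
for i in range(1,k):
    if st[i,4]>15:q=W[l==i];print(np.round(ce[i]),rect(q),np.median(q,0).round(4))
```

```text
at [ 447.  -156.6  221.9] yaw -0.4 t 14.7 F [ 0.7  0.1 -0.7] w 70.1
[304. 192.] (array([604.2, 117.8]), array([ 9.7, 36. ]), 89.6) [0.6021 0.1173 0.084 ]
[371. 247.] (array([504.8,   4.5]), array([22.5, 23. ]), 16.5) [0.5044 0.0044 0.0763]
[307. 274.] (array([460.1, 115.2]), array([20.7, 22.5]), 89.5) [0.4606 0.1151 0.0762]
```

View pics/t4.png

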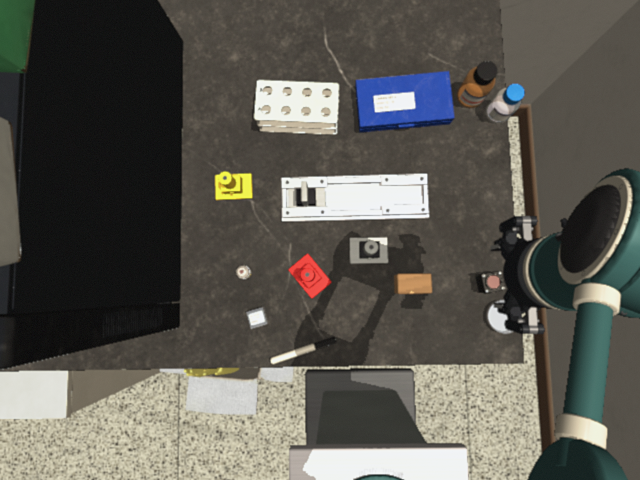

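The post carrier is upright on the bench at (370,249) with its post top at z = 76 mm. The block stands at (414,284), the plate carrier hasn't moved from (304,192), and the arm is clear.

```bash
python3 -c "
from cell import *
print(close_job())"
```

```text
the job is handed in; nothing more can be done
None
```

The job is done and handed in at about 15 s: I knocked the post carrier into the gate with the block, stood the block back on the bench, and set the carrier upright beside the track. The plate carrier and look-alikes were not moved.

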